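# Load a cantilever lath, slide it out to its line and hold it

## Task

Set up the loaded cantilever: take the largest of the three steel knob weights and set it down gently, upright, inside the brass ring at the end of the wooden lath that lies on the lab jack, and let go of it there. Then take hold of the lath near its other end and slide it along the jack's plate, not lifting it or letting it tip, square out over the edge that the ring end already overhangs, until the black line drawn right across the lath lies exactly above that edge. It would tip over there by itself, so finish while still holding it, level and steady, for someone else to clamp; leave everything else as it lies.

Things in the scene. Friction and masses are not known exactly. Their poses are not given: they have to be found in the camera images.
- weight_large_mid (a point): Centre, half-way up, of the largest of three bare steel knob weights standing upright on the bench: 44 mm tall, 100 g, a plain round body 22 mm across from the foot to 30 mm up, above it a short neck and a knob 16 mm across. z is its axis. The weights stand at least 60 mm apart, in any order.
- ring (a point): Centre of the brass ring on the lath's top face, at the height of that face, on which the weight is to stand. The ring is fixed to the lath near its tip (centre 20 mm from the tip); inner diameter 30 mm, outer 36 mm, rim 4 mm high. Axes as the lath: x points along the lath towards the tip (outward), z up.
- mark (a point): Middle of the black line drawn right across the lath (2.5 mm wide, on top and down both sides; the lath's other marks are short fine ticks at one side), on the lath's underside. It is 200 mm from the tip and 160 mm from the other end. Axes as the lath: x towards the tip, z up.
- heel (a point): Point on the lath's centre line 30 mm from the end without a ring (the heel), half-way through its 10 mm thickness: a good place to hold it. At the start it juts past the plate's inner edge; slid out it ends over the plate, 130 mm inside the outer edge, so fingertips gripping its sides must stay above the plate's top, 5 mm below this point. Axes as the lath: x towards the tip, z up.
- jack_edge (a point): Middle of the straight top edge of the lab jack's plate over which the lath is slid, at the height of the plate's top, 110 mm above the bench. The jack is a fixed scissor jack with a square, level aluminium plate 200 x 200 mm, 6 mm thick. x points outward, level and square to this edge, z up; y runs along the edge. The plate reaches from x = -200 mm to 0 and y = -100 to 100 mm.
- lath: The pale wooden lath, 360 x 36 x 10 mm, about 95 g, loose on the jack's plate; origin in the middle of its underside, x towards the ring end, z up. It starts with its tip 20 to 55 mm past the jack's edge: it bears the weight there but tips if the ring is pushed down with more than about 2 N. Slid out to its line and loaded, it tips unless its heel is held down (about 2 N).
- jack: The lab jack, fixed to the bench; origin on the bench under the middle of its plate, x as jack_edge.
- weight_large: The largest weight; origin at the centre of its foot, z its axis.
- weight_medium: Bystander: the medium steel weight, 13 mm across, 27 mm tall, origin at its foot.
- weight_small: Bystander: the small steel weight, 10 mm across, 21 mm tall, origin at its foot.
- gclamp: Bystander: a G-clamp lying flat on the bench, about 120 x 175 mm, 21 mm high, origin in its middle at the bench.
- tweezers: Bystander: steel tweezers, 115 mm long, 8 mm high, lying on the bench, origin in the middle.
- petri_dish: Bystander: an open glass dish 90 mm across, 14 mm high, with three white balls stuck in it, origin under its centre.
- stopwatch: Bystander: a round black stopwatch lying face up, 58 mm across, 14 mm high, origin under its centre.

How it is judged:
On the way:
1. the largest weight stands released in the ring while the lath is still well back (line at least 80 mm short of the edge) (horizontal distance between weight_large_mid and ring below 0.007 m and z of weight_large_mid in the frame of ring between 0.018 and 0.026 m and angle between weight_large_mid's own z axis and vertical below 0.09 rad and contact force between the fingers and weight_large below 0.05 N and x of mark in the frame of jack_edge below -0.08 m), for 0.3 s.
At the end, for the whole second after the job is handed in: The black line lies within 5 mm of the plate's edge; the lath is square to the edge within 4.5 degrees, level within 2 degrees, at rest and bearing on the plate; the fingers still hold it (more than 1 N of contact); the largest weight stands upright and untouched inside the ring (x of mark in the frame of jack_edge between -0.005 and 0.005 m and angle between the x axis of mark and the x axis of jack_edge, either way round below 0.08 rad and z of mark in the frame of jack_edge below 0.004 m and angle between lath's own z axis and vertical below 0.035 rad and contact force between the fingers and lath above 1 N and contact force between lath and jack above 0.5 N and linear speed of lath below 0.01 m/s and horizontal distance between weight_large_mid and ring below 0.007 m and z of weight_large_mid in the frame of ring between 0.018 and 0.026 m and angle between weight_large_mid's own z axis and vertical below 0.09 rad and contact force between the fingers and weight_large below 0.05 N); the arm keeps its last pose, push and grip.
It fails at once if the lath tips or is tilted by more than 7 degrees (angle between lath's own z axis and vertical above 0.12 rad).
It fails at once if the lath is lifted off the plate by more than 12 mm (z of mark in the frame of jack_edge above 0.012 m).
It fails at once if the weight is dropped onto the lath from more than about 10 mm (horizontal distance between weight_large_mid and ring below 0.03 m and z of weight_large_mid in the frame of ring below 0.05 m and linear speed of weight_large above 0.42 m/s and contact force between weight_large and lath below 0.05 N and contact force between the fingers and weight_large below 0.05 N).
It fails at once if another thing (medium or small weight, G-clamp, tweezers, petri dish, stopwatch) is moved by more than 30 mm (distance of any of weight_medium, weight_small, gclamp, tweezers, petri_dish, stopwatch from where it was at the start of the episode above 0.03 m).
It also fails if it takes over 51 s, if anything falls off the work surface, if the arm or the gripper's body presses on something with over 40 N, if the wrist force passes 120 N, or if a joint passes its speed limit or range.

## Robot

A 6-joint arm with a two-finger parallel gripper is mounted at the origin on the work surface. World frame = base frame: x ahead of the robot, y to its left, z up, the work surface at z = 0. Lengths are in m, angles in rad, forces in N, time in s.
With the tool pointing down it reaches from about 0.3 to 0.825 m from the base axis. Payload 5.4 kg.
Tool frame: the origin (TCP) lies at the very end of the fingers, on their centre line; the grasp point (between the pads) lies 19 mm behind it; z points along the fingers, x is the direction in which the jaws open and shut, and the axes are right-handed (so a half turn about z gives the same grasp; the last joint's range is limited). The gripper opens to 92 mm and grips with 3 to 60 N. Pads are 20 mm wide; open, the fingers measure 128 mm over their backs; the gripper's body (75 mm by 189 mm) begins 69 mm behind the grasp point.
Start: joints at [-1.501, 0.158, 1.597, -0, 1.386, -0.21], TCP at [0.159, -0.553, 0.215] pointing down, gripper open.
Joint ranges: [-2.91, 2.91], [-0.94, 2.29], [0.18, 2.7], [-1.29, 4.43], [0.17, 2.64], [-3, 3]. Speed limits (rad/s): [2.57, 2.57, 3.14, 3.14, 3.14, 3.14].

## Interface

Orientations are given as a rotation vector (axis times angle).
In Python, from workcell import bot gives the robot as it stands. Calls block until the motion is done:
- bot.goto(position, orientation): joint-space move of the TCP to a pose.
- bot.line_to(position, rot=None, max_speed=0.15): straight line of the TCP; rot=None keeps the orientation; max_speed is the mean speed in m/s.
- bot.set_joints(angles): joint-space move.
- bot.set_gripper(opening, newtons=None): opening from 0.0 (shut) to 1.0 (fully open); newtons is the grip in N (None keeps the last); returns when the fingers have stopped.
- bot.hold(seconds).
- bot.inverse_kinematics(position, orientation): joint angles nearest the present ones, or None.
- bot.read_camera(name): name is "scene" or "top"; returns a dict with "pixels" (480x640x3 uint8, blue, green, red), "fx", "fy", "cx", "cy" (pixels), "R" (3x3) and "t" (3): a world point X has camera coordinates R X + t. Camera axes: x right, y down, z forward; pixel columns grow to the right and rows downward; lengths in m; the calibration is good to about 2 mm. A picture is of the moment at which its call begins. There is no depth.
A pose or a line that the arm cannot do raises bot.MotionError and nothing moves.
- bot.job_done(): hands the job in, once; it reports no verdict.
Readings, each from a call of its own:
- bot.current_clock(): time.
- bot.current_joints(): joint angles.
- bot.current_joint_vel(): joint speeds.
- bot.current_effort(): joint torques, N m.
- bot.current_ee_pos(): TCP position.
- bot.current_tool_rot(): TCP orientation.
- bot.current_contact_force(): force on the tool from outside, world axes, zero at the start.
- bot.current_ft_torque(): the same for the moment, N m.
- bot.current_opening(): opening from 0.0 (shut) to 1.0 (fully open).
Only numpy, scipy, OpenCV 4.12 (cv2) and the standard library are available. Lean on these libraries where they do the work, as an engineer would, in place of code of your own. Each camera call takes 0.05 s, during which the arm holds its last target. There are 200 camera calls.

## Working session

There is one attempt and no reset: what is moved stays moved. The work goes in short steps, each a Python script; the robot and the scene stay as the last script left them, time stands still between calls to the robot, and variables do not carry over. Pictures are saved under pics/ and viewed, about 8 in all and at most 12, crops included, and the job is handed in when it is done.

```bash
mkdir -p pics; ls; python3 - <<'E'
from workcell import bot
import cv2,numpy as np
for n in ("scene","top"):
    c=bot.read_camera(n); cv2.imwrite(f"pics/{n}0.png",c["pixels"])
    R=np.array(c["R"]);t=np.array(c["t"])
    print(n,c["fx"],c["fy"],c["cx"],c["cy"],R.round(4).tolist(),(-R.T@t).round(4))
print(bot.current_clock(),bot.current_tool_rot())
E
```

```text
pics
scene 595.7464595375608 595.7464595375608 319.2899339010629 244.9708400835933 [[0.4332, 0.901, -0.0221], [0.4849, -0.2537, -0.8369], [-0.7597, 0.3518, -0.5468]] [ 1.4794 -0.4544  0.7401]
top 449.3316125207902 449.3316125207902 312.689965427547 235.8152791141079 [[0.0287, -0.9994, -0.0208], [-0.9803, -0.0241, -0.196], [0.1953, 0.026, -0.9804]] [ 0.401  -0.0751  0.9186]
0.1 [-2.50844410e+00  1.88920891e+00  1.77141883e-03]
```

View pics/scene0.png

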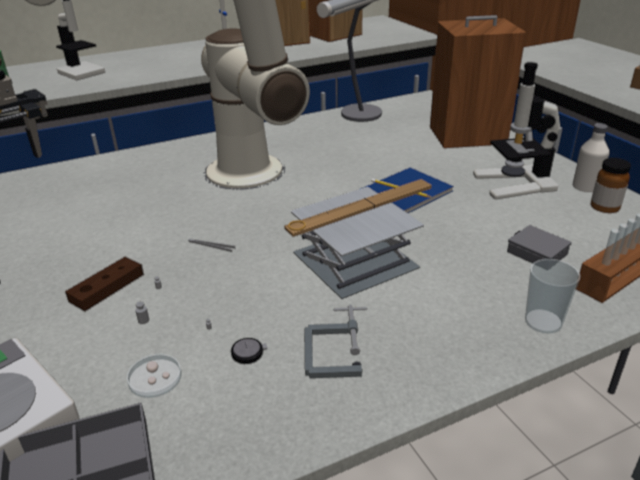

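View pics/top0.png

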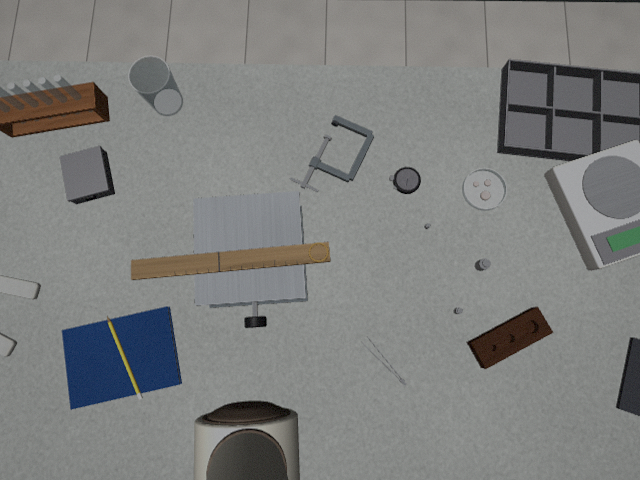

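The scene view shows the jack (about 355,235), with the lath across it and its ring end at (295,228). The top view shows the lath from (131,270) to (330,252), its line at x≈219 and the ring end on the right, past the plate edge at x≈303. The large weight is at (483,265), with the others at (428,226) and (458,310). Next I'll measure these.

```bash
cat > h.py <<'E'
from workcell import bot
import cv2,numpy as np
def ray(c,uv,z):
    R=np.array(c["R"]);t=np.array(c["t"]);C=-R.T@t
    uv=np.atleast_2d(uv).astype(float)
    d=np.c_[(uv[:,0]-c["cx"])/c["fx"],(uv[:,1]-c["cy"])/c["fy"],np.ones(len(uv))]@R
    return C+d*((z-C[2])/d[:,2])[:,None]
def proj(c,X):
    q=np.atleast_2d(X)@np.array(c["R"]).T+np.array(c["t"])
    return np.c_[c["fx"]*q[:,0]/q[:,2]+c["cx"],c["fy"]*q[:,1]/q[:,2]+c["cy"]]
def lathmask(im,box):
    h=cv2.cvtColor(im,cv2.COLOR_BGR2HSV); m=cv2.inRange(h,(8,60,60),(28,255,255))
    k=np.zeros_like(m);x0,y0,x1,y1=box;k[y0:y1,x0:x1]=m[y0:y1,x0:x1]
    return cv2.morphologyEx(k,cv2.MORPH_CLOSE,np.ones((5,5)))
E
python3 - <<'E'
from h import *
c=bot.read_camera("top");im=c["pixels"]
m=lathmask(im,(110,215,350,300))
ct=max(cv2.findContours(m,0,2)[0],key=cv2.contourArea)
p=cv2.boxPoints(cv2.minAreaRect(ct));print(p.round(1).tolist())
print(ray(c,p,.12).round(4).tolist())
# weights in top: dark/contrast blobs
g=cv2.cvtColor(im,cv2.COLOR_BGR2GRAY)
a=cv2.resize(im[180:320,120:345],None,fx=3.5,fy=3.5,interpolation=cv2.INTER_CUBIC)
s=bot.read_camera("scene");cv2.imwrite("pics/s1.png",s["pixels"])
w=cv2.resize(im[215:325,405:505],None,fx=3.5,fy=3.5,interpolation=cv2.INTER_CUBIC)
w2=cv2.resize(s["pixels"][270:335,110:220],None,fx=3.5,fy=3.5,interpolation=cv2.INTER_CUBIC)
o=np.zeros((600,800,3),np.uint8)
a=a[:350];o[:350,:a.shape[1]]=a[:,:800]
w=cv2.resize(w,(227,250));o[350:,:227]=w
o[350:350+w2.shape[0],240:240+w2.shape[1]]=w2
cv2.imwrite("pics/crop1.png",o)
E
```

```text
[[129.3000030517578, 260.0], [328.0, 241.10000610351562], [329.8999938964844, 261.1000061035156], [131.1999969482422, 280.0]]
[[0.5074, 0.2766, 0.12], [0.5512, -0.0817, 0.12], [0.5148, -0.0859, 0.12], [0.4714, 0.2692, 0.12]]
```

View pics/crop1.png

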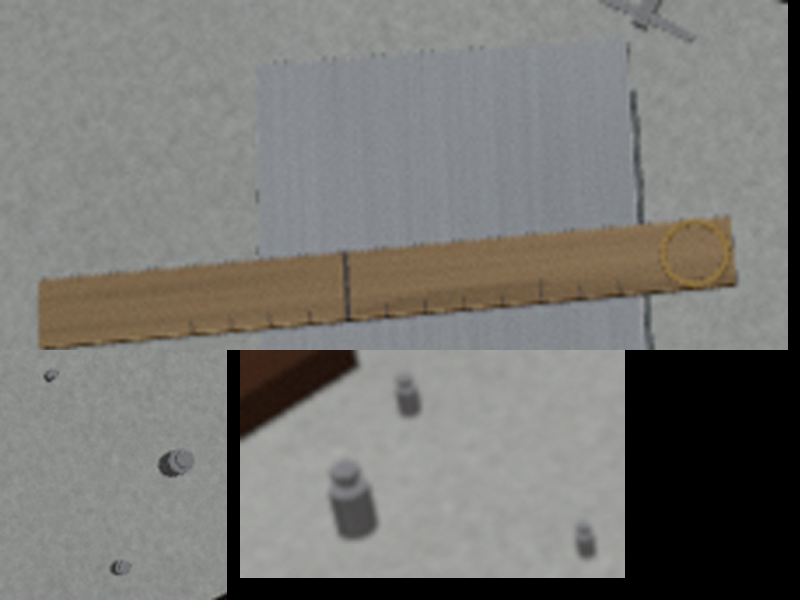

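Crop: the line across the lath is at about (219,262) and the ring centre at about (318.5,252) in top pixels. The plate's right edge runs from about (299,192) to (305,280). The large weight's knob is at top (485.6,263.4) and scene (140,304).

```bash
python3 - <<'E'
from h import *
c=bot.read_camera("top");s=bot.read_camera("scene");im=c["pixels"]
print("wt",ray(c,[485.6,263.4],.041).round(4),"scene top",ray(s,[140,304.3],.039).round(4),"scene foot",ray(s,[142.7,318.5],.0).round(4))
print("ring top/sc",ray(c,[120+695/3.5,180+254/3.5],.124).round(4))
print("mark",ray(c,[[120+345/3.5,180+253/3.5],[120+348/3.5,180+320/3.5]],.12).round(4).tolist())
f=cv2.GaussianBlur(im,(0,0),1.5).astype(int);d=f[...,0]-f[...,2]
print("b-r plate/bench",d[215,250],d[210,180],d[290,250],d[330,200])
def fit(cam,name,box,thr):
    f=cv2.GaussianBlur(cam["pixels"],(0,0),1.0).astype(int);d=f[...,0]-f[...,2]
    m=(d>thr).astype(np.uint8)*255;k=np.zeros_like(m);x0,y0,x1,y1=box;k[y0:y1,x0:x1]=m[y0:y1,x0:x1]
    k=cv2.bitwise_or(k,lathmask(cam["pixels"],box)) if 0 else k
    k=cv2.morphologyEx(k,cv2.MORPH_OPEN,np.ones((5,5)))
    cv2.imwrite(f"pics/m_{name}.png",k)
    # edge columns/rows
    return k
thr=(d[215,250]+d[210,180])/2
k=fit(c,"top",(170,180,330,315),thr)
R=[];L=[];T=[];B=[]
for y in list(range(200,240))+list(range(275,296)):
    xs=np.where(k[y])[0]
    if len(xs)>60: R.append((xs.max()+.5,y));L.append((xs.min()-.5,y))
for x in range(205,290):
    ys=np.where(k[:,x])[0]
    if len(ys)>40: T.append((x,ys.min()-.5));B.append((x,ys.max()+.5))
for n,P in zip("RLTB",(R,L,T,B)):
    W=ray(c,np.array(P),.11)[:,:2].astype(np.float32)
    vx,vy,x0,y0=cv2.fitLine(W,cv2.DIST_HUBER,0,.01,.01).ravel()
    print(n,len(P),"dir deg",np.degrees(np.arctan2(vy,vx)).round(2),"pt",x0.round(4),y0.round(4), "resid",np.std((W-[x0,y0])@[-vy,vx]).round(4))
E
```

```text
wt [[ 0.5293 -0.3909  0.041 ]] scene top [[ 0.5328 -0.3921  0.039 ]] scene foot [[ 0.5269 -0.393   0.    ]]
ring top/sc [[ 0.529  -0.0654  0.124 ]]
mark [[0.5256, 0.1154, 0.12], [0.491, 0.1114, 0.12]]
b-r plate/bench 7 0 7 0
R 61 dir deg 5.59 pt 0.5475 -0.0367 resid 0.0011
L 61 dir deg 5.74 pt 0.5509 0.1658 resid 0.0007
T 85 dir deg -84.33 pt 0.6386 0.0719 resid 0.0006
B 85 dir deg -84.63 pt 0.4339 0.0516 resid 0.0017
```

```bash
cat >> h.py <<'E'
def down(deg):
    a=np.radians(deg)/2; return np.pi*np.array([np.cos(a),np.sin(a),0])
def pic(name,box=None,cam="top",f=1):
    c=bot.read_camera(cam);i=c["pixels"]
    if box: i=i[box[1]:box[3],box[0]:box[2]]
    if f!=1:i=cv2.resize(i,None,fx=f,fy=f,interpolation=cv2.INTER_CUBIC)
    cv2.imwrite(f"pics/{name}.png",i); return c
E
python3 - <<'E'
from h import *
for d in (6.5,186.5):
    for p in ((.529,-.392,.1),(.529,-.392,.01),(.529,-.0655,.135),(.49,.24,.12),(.505,.09,.12)):
        q=bot.inverse_kinematics(p,down(d)); print(d,p,None if q is None else np.round(q,2))
E
```

```text
6.5 (0.529, -0.392, 0.1) [-0.82  0.47  1.44 -0.    1.23 -0.93]
6.5 (0.529, -0.392, 0.01) [-0.82  0.58  1.48 -0.    1.08 -0.93]
6.5 (0.529, -0.0655, 0.135) [-0.35  0.13  1.8  -0.    1.22 -0.46]
6.5 (0.49, 0.24, 0.12) [ 0.23  0.18  1.77 -0.    1.19  0.12]
6.5 (0.505, 0.09, 0.12) [-0.06  0.09  1.86 -0.    1.18 -0.17]
186.5 (0.529, -0.392, 0.1) [-0.82  0.47  1.44  0.    1.23  2.21]
186.5 (0.529, -0.392, 0.01) [-0.82  0.58  1.48  0.    1.08  2.21]
186.5 (0.529, -0.0655, 0.135) [-0.35  0.13  1.8   0.    1.22  2.68]
186.5 (0.49, 0.24, 0.12) None
186.5 (0.505, 0.09, 0.12) [-0.06  0.09  1.86 -0.    1.18  2.97]
```

```bash
python3 - <<'E'
from h import *
r=down(6.5)
bot.set_gripper(.6)
bot.goto((.529,-.392,.10),r)
bot.line_to((.529,-.392,.009),max_speed=.1)
print(bot.current_clock(),bot.current_ee_pos(),bot.current_contact_force())
bot.set_gripper(0,15)
print("open",bot.current_opening()*92,bot.current_contact_force())
bot.line_to((.529,-.392,.20),max_speed=.2)
bot.goto((.529,-.0655,.18),r)
print(bot.current_clock(),bot.current_opening()*92,bot.current_ee_pos())
a=bot.read_camera("top");b=bot.read_camera("scene")
u,v=proj(a,(.529,-.0655,.17))[0].astype(int);x,y=proj(b,(.529,-.0655,.17))[0].astype(int)
o=np.hstack([cv2.resize(i[max(0,q-50):q+50,p-50:p+50],(400,400),interpolation=cv2.INTER_CUBIC) for i,p,q in((a["pixels"],u,v),(b["pixels"],x,y+20))])
print(u,v,x,y);cv2.imwrite("pics/held.png",o)
E
```

```text
3.6 [ 0.52958287 -0.39257912  0.00995278] [-0.61105024 -0.86093399 -0.62338004]
open 21.334341733225042 [0.19990287 0.4346115  1.24590379]
6.55 21.216105486652772 [ 0.52943544 -0.06663487  0.18023936]
318 248 294 203
```

View pics/held.png

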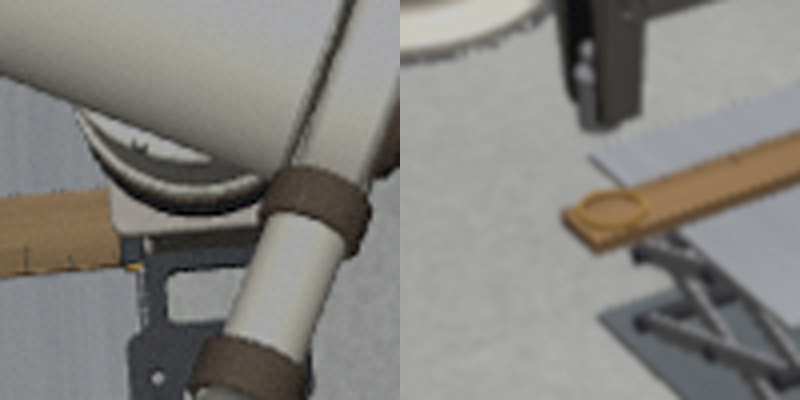

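Held view: the scene half shows the weight upright between the fingers, foot at about (293,204). The ring on the lath is at about (297,225). The arm hides the ring from the top camera.

```bash
python3 - <<'E'
from h import *
b=bot.read_camera("scene")
print("foot",ray(b,[293.2,203.2],.170),"ring",ray(b,[297.2,225.2],.1225), "tcp proj",proj(b,(.5294,-.0666,.170)))
h=cv2.cvtColor(b["pixels"],cv2.COLOR_BGR2HSV)[215:236,284:312]
m=cv2.inRange(h,(18,150,110),(35,255,255))
print(bot.current_ee_pos(),cv2.countNonZero(m))
ct=np.argwhere(m)[:,::-1]
if len(ct)>5:
    e=cv2.fitEllipse(ct.astype(np.float32));print(e, ray(b,np.array(e[0])+[284,215],.1225))
bot.line_to((.529,-.0655,.145),max_speed=.1)
print(bot.current_ee_pos())
b=bot.read_camera("scene");cv2.imwrite("pics/held2.png",cv2.resize(b["pixels"][190:250,264:334],(700,600),interpolation=cv2.INTER_CUBIC))
E
```

```text
foot [[ 0.52834803 -0.06805343  0.17      ]] ring [[ 0.53565982 -0.06490137  0.1225    ]] tcp proj [[294.09246899 203.26172748]]
[ 0.52936069 -0.06675469  0.18013773] 1
[ 0.52894646 -0.0656261   0.14487867]
```

View pics/held2.png

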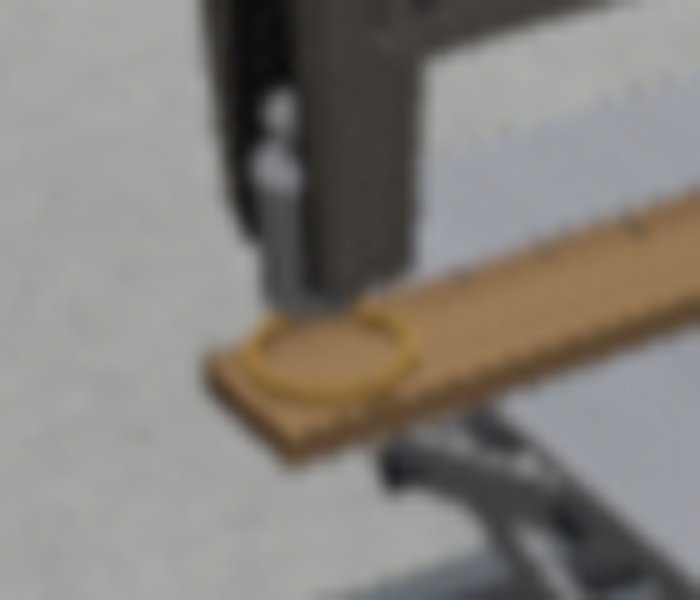

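```bash
python3 - <<'E'
from h import *
b=bot.read_camera("scene");p=bot.current_ee_pos()
print(p,"proj foot",proj(b,(p[0],p[1],.135)),"foot obs",ray(b,[296.1,219],.135),"ring",ray(b,[296.9,225.1],.123))
X,Y,Z=.53,-.0655,.123
print("pred ring from top est",proj(b,(X,Y,Z)))
i=b["pixels"].astype(int)
# ring: per-column yellowness peaks
y=(i[...,1]+i[...,2])/2-i[...,0]; sub=y[215:236,284:310]
print(sub.round().astype(int))
E
```

```text
[ 0.52960156 -0.06577615  0.14584877] proj foot [[295.30469208 218.55637346]] foot obs [[ 0.53193422 -0.06506978  0.135     ]] ring [[ 0.53579104 -0.06559252  0.123     ]]
pred ring from top est [[295.77458575 223.76262543]]
[[ 3  3  3  2  2  2  2  0  0  0  0  3  4  6  6  6  6  6  6  6  3 -2 -7 -8
  -8 -7]
 [ 2  2  2  2  2  2  1  0  0  0  0  2  6  6  6  5  7  6  6  4  2 -2 -4 -5
  -4  0]
 [ 2  2  2  2  2  2  1  2  0  0  0  2  6  5  6  5  4  3  2  5  2  2  6 10
  12 18]
 [ 2  2  4  2  2  3  1  0  0  0 -1  2  6  4  6  6  4  2  5 13 17 17 26 33
  36 40]
 [ 2  2  2  2  2  2  1  2  0  0  0  1  3  3  6 12 18 16 18 28 36 38 43 46
  48 48]
 [ 2  2  2  2  2  2  6  8  6  2  4  2  4  6 12 29 44 42 44 48 48 49 49 49
  48 50]
 [ 2  2  2  2  4 10 21 32 27 20 16 16 19 24 30 44 56 56 58 60 56 52 50 50
  50 50]
 [ 2  2  2  2 10 26 44 52 47 40 35 37 38 42 46 48 50 50 56 65 64 58 52 52
  51 52]
 [ 2  2  4  8 24 46 54 52 48 46 44 46 48 48 50 49 48 48 50 59 68 63 54 52
  52 52]
 [ 5 10 13 24 46 62 53 46 46 48 48 48 50 50 50 51 50 50 50 56 68 66 54 51
  51 50]
 [12 24 32 43 62 68 52 48 48 50 50 50 51 51 5
[... 168 characters left out ...]
56 58 62 66 66 60 52 50 50
  48 46]
 [ 8 22 36 44 49 52 58 62 62 62 60 60 62 63 63 64 63 62 60 54 51 48 46 45
  42 38]
 [ 6 12 24 35 44 49 50 52 56 59 61 62 63 63 64 60 56 52 48 45 44 42 39 38
  35 33]
 [ 4  6 12 22 35 42 46 48 50 50 52 53 53 52 52 51 46 42 37 37 36 35 34 32
  30 26]
 [ 2  3  6 12 22 34 41 48 50 50 50 50 48 44 43 42 38 36 34 34 32 28 25 22
  16 10]
 [ 2  2  2  7 13 22 32 40 46 50 46 44 42 39 36 36 34 32 30 28 24 14 10 10
   5  0]
 [ 3  2  2  3  6 12 20 31 40 42 40 36 36 35 32 30 28 26 20 14 10  4  1  0
  -2 -2]
 [ 2  2  4  2  3  6 10 20 32 36 36 32 28 26 21 16 13 12  9  2  0  0 -1 -2
  -2 -2]
 [ 2  2  2  2  2  4  6 12 22 30 26 21 16 10  9  6  4  2  1 -4 -5 -2 -1  0
   0  0]]
```

```bash
python3 - <<'E'
from h import *
bot.line_to((.5305,-.0655,.136),max_speed=.05);bot.hold(.3)
print(bot.current_clock(),bot.current_ee_pos(),bot.current_contact_force())
bot.line_to((.5305,-.0655,.1312),max_speed=.03);bot.hold(.2)
print(bot.current_clock(),bot.current_ee_pos(),bot.current_contact_force())
b=bot.read_camera("scene");cv2.imwrite("pics/held3.png",cv2.resize(b["pixels"][190:250,264:334],(700,600),interpolation=cv2.INTER_CUBIC))
E
```

```text
7.9333 [ 0.53061072 -0.06555157  0.13617144] [ 0.0619217  -0.3790555  -1.33986741]
8.4417 [ 0.53054869 -0.06552531  0.13125638] [ 0.19142415  0.49338846 -1.49275006]
```

View pics/held3.png

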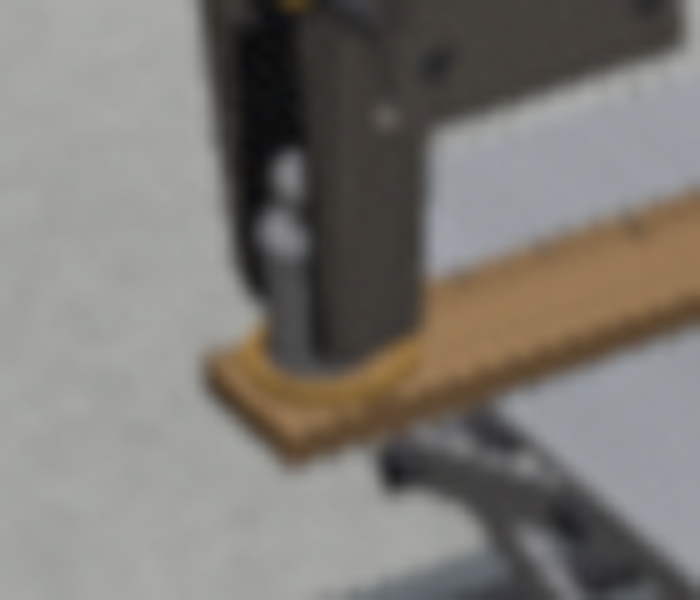

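The foot sits inside the ring: its left side is at x≈268 and the ring's inner edge at about 258 in the crop. The force reading is little more than the weight itself, so I'll release.

```bash
python3 - <<'E'
from h import *
bot.set_gripper(.5); bot.hold(.2)
p=(.5305,-.0655,.26)
bot.line_to(p,max_speed=.12)
bot.goto((.4900,.24,.24),down(6.97))
print(bot.current_clock(),bot.current_ee_pos(),bot.current_contact_force())
a=bot.read_camera("top");b=bot.read_camera("scene")
o=np.hstack([cv2.resize(a["pixels"][200:300,250:350],(400,400),interpolation=cv2.INTER_CUBIC),cv2.resize(b["pixels"][190:250,264:324],(400,400),interpolation=cv2.INTER_CUBIC)])
cv2.imwrite("pics/placed.png",o)
m=lathmask(a["pixels"],(260,215,350,300)).astype(np.uint8)
E
```

```text
11.6417 [0.49045209 0.23908232 0.23994088] [-0.37906975 -0.3227233   0.91858867]
```

View pics/placed.png

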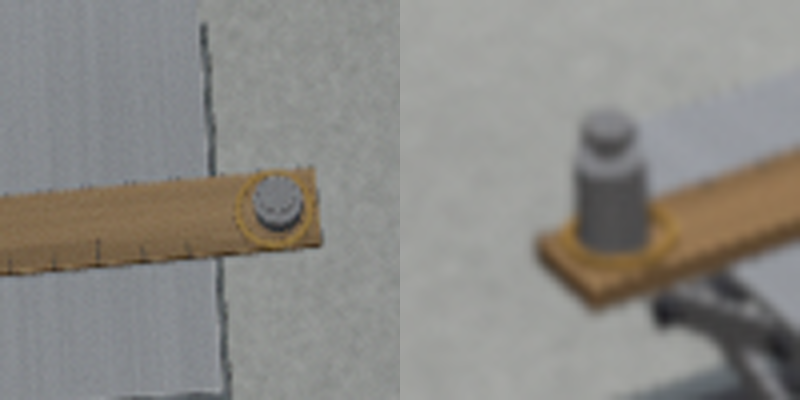

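The weight stands upright, near the middle of the ring in both views. Now I'll grip the heel.

```bash
python3 - <<'E'
from h import *
bot.set_gripper(.65)
r=down(6.97)
bot.goto((.493,.242,.17),r)
bot.line_to((.493,.242,.1135),max_speed=.06); bot.hold(.2)
print(bot.current_clock(),bot.current_ee_pos(),bot.current_contact_force())
bot.set_gripper(0,35); bot.hold(.2)
print(bot.current_opening()*92,bot.current_ee_pos(),bot.current_contact_force())
a=bot.read_camera("top");b=bot.read_camera("scene")
x,y=proj(b,(.5,.2,.12))[0].astype(int)
o=np.hstack([cv2.resize(a["pixels"][200:300,220:350],(400,308),interpolation=cv2.INTER_CUBIC),cv2.resize(b["pixels"][y-70:y+80,x-100:x+95],(400,308),interpolation=cv2.INTER_CUBIC)])
cv2.imwrite("pics/grip.png",o)
E
```

```text
13.8167 [0.49327767 0.24206469 0.11390595] [ 0.58520623 -0.04669176  0.08799287]
35.64754701559837 [0.49304223 0.24201275 0.11354414] [-0.30828037 -0.40093478  0.74053102]
```

View pics/grip.png

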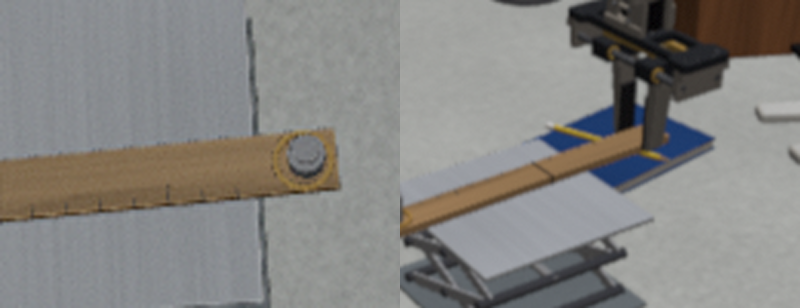

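The fingers hold the heel (opening 35.6 mm), and the lath and weight are undisturbed. I'll slide it about 138 mm, squaring it up on the way.

```bash
python3 - <<'E'
from h import *
o=np.array([np.sin(np.radians(5.65)),-np.cos(np.radians(5.65)),0]);p=np.array([.493,.242,.1135])
bot.line_to(p+.03*o,max_speed=.03); print(bot.current_ee_pos(),bot.current_contact_force())
bot.line_to(p+.138*o,rot=down(5.65),max_speed=.04);bot.hold(.3)
print(bot.current_clock(),bot.current_opening()*92,bot.current_ee_pos(),bot.current_contact_force())
a=bot.read_camera("top");b=bot.read_camera("scene")
x,y=proj(b,(.51,-.0,.12))[0].astype(int)
f=3
o=np.zeros((600,800,3),np.uint8);A=cv2.resize(a["pixels"][200:300,240:440],(800,400),interpolation=cv2.INTER_CUBIC);o[:400]=A
A=cv2.resize(b["pixels"][y-50:y+50,x-200:x+200],(800,200),interpolation=cv2.INTER_CUBIC);o[400:]=A
cv2.imwrite("pics/slid.png",o);cv2.imwrite("pics/slid_top.png",a["pixels"]);cv2.imwrite("pics/slid_sc.png",b["pixels"]);print(x,y)
E
```

```text
[0.49603294 0.21185253 0.11353118] [ 0.23944958 -0.07791707  1.57071439]
18.9083 35.19981665587451 [0.50660139 0.10471951 0.11352489] [-0.03085358  2.11050116  2.03298559]
320 212
```

View pics/slid.png

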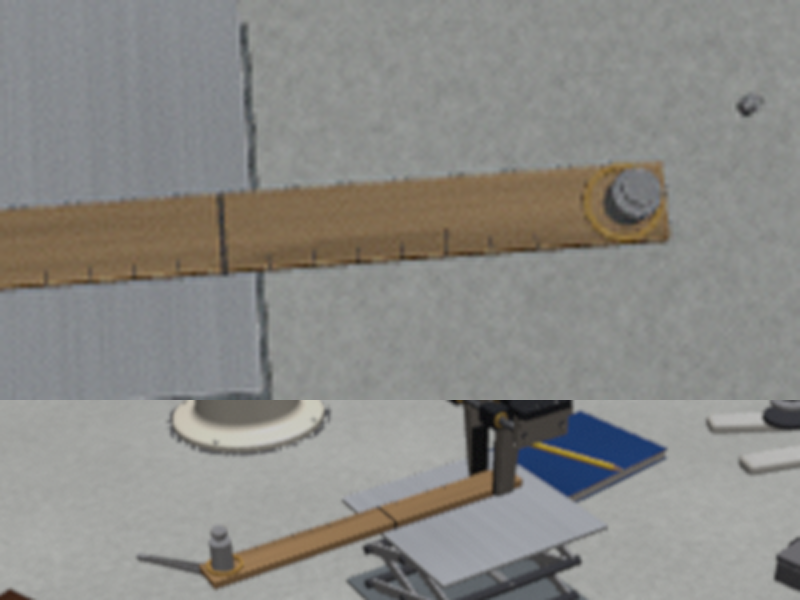

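The top view shows the line at about (295.7,258), still a few pixels short of the edge at about (303,258). The lath looks level, and the weight stands in the ring. Now I'll measure what is left.

```bash
cat >> h.py <<'E'
out=np.array([np.sin(np.radians(5.65)),-np.cos(np.radians(5.65)),0]);tan=np.array([out[1]*-1,out[0],0])
def measure():
    a=bot.read_camera("top")
    im=a["pixels"]
    m=lathmask(im,(240,215,420,300)); ct=max(cv2.findContours(m,0,2)[0],key=cv2.contourArea)
    pts=np.argwhere(m)[:,::-1]
    # edges of lath -> direction
    res=[]
    for fn in (np.min,np.max):
        P=[(x,fn(np.where(m[:,x])[0])) for x in range(250,375) if m[:,x].any()]
        W=ray(a,np.array(P),.12)[:,:2].astype(np.float32);vx,vy,_,_=cv2.fitLine(W,cv2.DIST_HUBER,0,.01,.01).ravel()
        res.append(np.degrees(np.arctan(-vx/vy)))
    # mark: dark minimum along rows, over central lath rows
    g=cv2.cvtColor(im,cv2.COLOR_BGR2GRAY).astype(float); M=[]
    for y in range(251,263):
        row=g[y,285:318]; w=np.clip(np.median(row)-15-row,0,None)
        if w.sum()>0: k=w.argmax();s=slice(max(0,k-2),k+3);M.append((285+np.average(np.arange(len(row))[s],weights=w[s]),y))
    M=ray(a,np.array(M),.12)
    # edge: bluish plate mask, at plate height
    f=cv2.GaussianBlur(im,(0,0),1).astype(int);k=cv2.morphologyEx(((f[...,0]-f[...,2])>3.5).astype(np.uint8),cv2.MORPH_OPEN,np.ones((5,5)))
    E=[(np.where(k[y,170:330])[0].max()+170.5,y) for y in list(range(205,240))+list(range(275,293))]
    E=ray(a,np.array(E),.11)
    print("lath deg",np.round(res,2),"mark s",np.median(M@out).round(4),"n",len(M),"edge s",np.median(E@out).round(4), np.median((E@out)[:30]).round(4),np.median((E@out)[-15:]).round(4))
E
python3 - <<'E'
from h import *
measure()
s=bot.read_camera("scene")
# scene: manual points
sc=lambda x,y:(120+x/2,162+(y-400)/2)
M=ray(s,[sc(379,508),sc(395,523)],.12);print("scene mark s",M@out, M.round(4).tolist())
print("scene edge s",ray(s,[sc(345,501),sc(443,585)],.11)@out)
print(bot.current_ee_pos()@out if hasattr(bot.current_ee_pos(),'shape') else np.array(bot.current_ee_pos())@out)
E
```

```text
lath deg [5.72 5.74] mark s 0.0744 n 12 edge s 0.0908 0.0908 0.091
scene mark s [0.07618191 0.07789173] [[0.5103, -0.0261, 0.12], [0.5449, -0.0244, 0.12]]
scene edge s [0.09036708 0.09026136]
-0.05430920210624922
```

```bash
python3 - <<'E'
from h import *
p=np.array([.493,.242,.1135])+(.138+.0147)*out
bot.line_to(p,max_speed=.02);bot.hold(.5)
print(bot.current_clock(),bot.current_opening()*92,bot.current_ee_pos(),bot.current_contact_force())
measure()
a=bot.read_camera("top");b=bot.read_camera("scene")
o=np.zeros((600,800,3),np.uint8)
o[:300,:400]=cv2.resize(a["pixels"][225:300,265:365],(400,300),interpolation=cv2.INTER_CUBIC)
o[:300,400:]=cv2.resize(a["pixels"][215:290,375:475],(400,300),interpolation=cv2.INTER_CUBIC)
o[300:]=cv2.resize(b["pixels"][187:262,200:400],(800,300),interpolation=cv2.INTER_CUBIC)
cv2.imwrite("pics/fin.png",o)
E
```

```text
20.4917 35.423392330664996 [0.50806231 0.0898991  0.11351975] [-0.43189936 -1.12753321  1.76217554]
lath deg [5.72 5.7 ] mark s 0.0893 n 12 edge s 0.0909 0.0908 0.0913
```

View pics/fin.png

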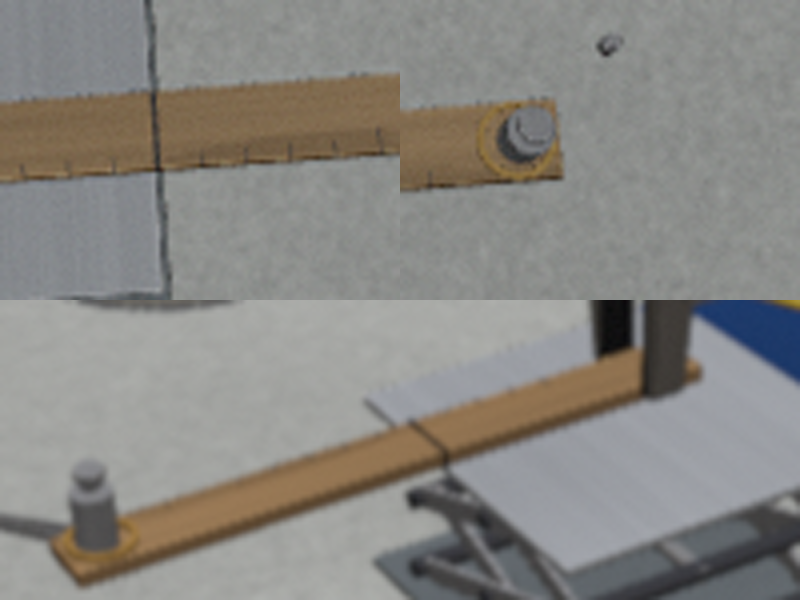

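The line coincides with the plate's edge in both views, and the weight stands upright in the ring. The heel is held at about the expected 2 N, so I'm handing in.

```bash
python3 -c "
from h import *
bot.job_done(); print(bot.current_clock())"
```

```text
the job is handed in; nothing more can be done
the job is handed in; nothing more can be done
```

I stood the largest weight in the brass ring and let go, then gripped the lath by its heel at 35 N. I slid it about 153 mm out at constant height, squaring it up on the way. I handed the job in after about 20.5 s of robot time with the lath still held; no verdict came back.

**Last checks before handing in:**
- **Line position:** from the top camera the line was 1.6 mm short of the fitted plate edge. If the edge is set instead from both sides of the plate and its 200 mm width, the line was within 0.5 mm of it. In both views the line lay on the edge by eye.
- **Camera disagreement:** before the last 14.7 mm of sliding, the top camera put the gap at 15–16 mm and the scene camera at about 13 mm. I moved to a value between them, so the true error should be within about 2 mm.
- **Squareness:** the lath was within about 0.1° of square to the edge.
- **Grip and level:** the fingers held the heel with a wrist force of about 1.8 N upward, close to the 2 N expected. I judged level by eye and from the unchanged tool height of 113.5 mm, and did not measure the tilt directly.
- **Weight and bystanders:** the weight stood upright inside the ring in both views, slightly off-centre at most. I saw no contact with anything else, but did not measure the other objects again.

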